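Set two side plates to drain in the dish rack

ROBOT

A 6-joint arm with a two-finger parallel gripper is mounted at the origin on the work surface. World frame = base frame: x ahead of the robot, y to its left, z up, the work surface at z = 0. Lengths are in m, angles in rad, forces in N, time in s.
With the tool pointing down it reaches from about 0.3 to 0.775 m from the base axis. Payload 14.6 kg.
Tool frame: the origin (TCP) lies on the centre line of the jaws, within the pads' length; the fingertips stand 19 mm ahead of it and the grasp point (between the pads) is the TCP; z points along the fingers, y is the direction in which the jaws open and shut (so a half turn about z gives the same grasp; the last joint's range is limited). The gripper opens to 94 mm and grips with 3 to 60 N. Pads are 16 mm wide; open, the fingers measure 119 mm over their backs; the gripper's body (75 mm by 177 mm) begins 78 mm behind the grasp point.
Start: joints at [1.072, 0.3, 1.521, -0, 1.321, -0.067], TCP at [0.23, 0.5, 0.195] pointing down, gripper open.
Joint ranges: [-3.03, 3.03], [-0.79, 2.21], [0.23, 2.52], [-1.04, 4.18], [0, 3.07], [-2.55, 2.55]. Speed limits (rad/s): [2.22, 2.22, 2.57, 3.14, 3.14, 3.14].

INTERFACE

Orientations are given as [roll, pitch, yaw] about the fixed x, y, z axes, in that order (R = Rz(yaw) Ry(pitch) Rx(roll)).
In Python, from station import ctrl gives the robot as it stands. The module is installed in compiled form; this text tells all that it offers.
- The arm moves only by the shell command python3 -m creep 'ROWS' [FORCE]. ROWS is a JSON object of lists of equal length, an entry for each row: "translation": the shift along the world's x, y, z in mm, a list of three; "yaw": the turn about the world's z in rad; "gripper": the closure in counts, from 0 (fully open) to 255 (shut). A call has 1 to 5 rows; each row is the pose to reach, as a shift and turn from the pose measured when the call began; what a row does not reach only later rows make up. A row lasts 1/12 s, in which the tool goes at most 41.7 mm and 7.16 degrees, less where a joint would pass 70% of its speed; a pose out of reach is approached as far as the arm can. A call with a gripper value outside its range is refused whole. The fingers move at their own pace and stop on an object; FORCE is the grip in N (left out, the last holds). Time passes only in rows, so rows that repeat a pose let the fingers close. It gives the time, the measured TCP pose, the force and the opening at its end, in the units of the state.
- ctrl.get_obs(): the state, without advancing time (a new reading comes with each control period).
- ctrl.camera(name): name is "side" or "top"; returns a dict with "pixels" (384x512x3 uint8, red, green, blue), "depth" (384x512 float32, m along the optical axis (not along the pixel's ray), 0 where there is no reading), "fx", "fy", "cx", "cy" (pixels), "R" (3x3) and "t" (3): a world point X has camera coordinates R X + t. Camera axes: x right, y down, z forward; pixel columns grow to the right and rows downward; lengths in m; the calibration is good to about 2 mm. A picture is of the moment at which its call begins.
- ctrl.hand_in(): hands the job in, once; it reports no verdict.
The state is a dict: "time_s": time; "qpos": joint angles; "joint_vel": joint speeds; "tau": joint torques, N m; "ee_pos": TCP position; "eef_rot": TCP orientation; "force": force on the tool from outside, world axes, zero at the start; "moment": the same for the moment, N m; "grip_width": finger opening in m.
Only numpy, scipy, OpenCV 4.12 (cv2) and the standard library are available. Lean on these libraries where they do the work, as an engineer would, in place of code of your own. Each camera call takes 0.05 s, during which the arm holds its last target. There are 200 camera calls.

TASK

Push the dish rack's pulled-out drip tray fully home, and stand the blue plate and the terracotta plate, now leaning against the washing-up bowl, upright on edge in slots of the rack, right down on its rails, leaving at least one empty slot between any two plates, the white one included. They are ceramic, so lower them in rather than drop them, and do not disturb the white plate, the jug, the bottle or the glass bowl.

Things in the scene. Friction and masses are not known exactly. Their poses are not given: they have to be found in the camera images.
- rack: grey plastic dish rack, fixed, 260 mm along x, 280 along y, rim 113 mm high; origin under its centre on the ledge. Two rows of prongs (x = -31 and +31 mm, tops 100 mm high) make 7 slots along y, 28 mm apart, 23 mm clear, centres at y = -84, -56, -28, 0, 28, 56, 84 mm. A cutlery basket with a fork (225 mm high) hangs outside the +x rim at y = 42 to 134 mm.
- rack_seat (a point): where the centre of a plate standing in the rack's middle slot comes when right down on the two rails: x = 0, y = 0 of the rack, 110 mm above the ledge (top edge then 185 mm). Axes are the rack's; a plate stands with its disc axis along y and may lean a few degrees on the prongs. For the other slots add the slot's y.
- drip_tray (a joint): how far the dark grey drip tray under the rack is pulled out, m: 0 is fully home (a stop), up to 0.12; it slides out along the rack's -y, about 2 N of friction, and stays where it is left
- tray_pull (a point): middle of the outer face of the drip tray's upright end (its pull), 20 mm above the ledge; the end is 205 mm wide along the rack's x, 3 to 34 mm high, and faces the rack's -y. Push it towards the rack's +y. When home the face is at y = -190 mm of the rack, 50 mm outside the rack's side.
- plate_a: blue side plate, ceramic, 150 mm across, 13 mm thick, 0.15 to 0.3 kg. Origin: its centre, mid-thickness; z: disc axis, out of the eating face. Flat rim 5 mm thick, z = 1.5 to 6.5 mm, outside 50 mm radius; foot at the back (z = -6.5) out to 44 mm. Leans 15 degrees back on the bowl's rim, face outwards, lower edge on the ledge; its top 40 mm are clear for a pinch through the thickness.
- plate_b: terracotta side plate, ceramic, 150 mm across, 13 mm thick, 0.15 to 0.3 kg. Origin: its centre, mid-thickness; z: disc axis, out of the eating face. Flat rim 5 mm thick, z = 1.5 to 6.5 mm, outside 50 mm radius; foot at the back (z = -6.5) out to 44 mm. Leans 15 degrees back on the bowl's rim, face outwards, lower edge on the ledge; its top 40 mm are clear for a pinch through the thickness.
- plate_c: white plate of the same shape and size, already standing in the rack's slot at y = -84 mm; origin at its centre. Leave it there.
- wash_bowl: white plastic washing-up bowl, fixed, open tub 360 mm along its x, 260 mm along its y, 105 mm high. Origin under its centre at ledge level. The two plates lean against its -y side, one about 93 mm to each side of its middle. A dish brush lies in it.
- jug: white ceramic jug, 145 mm high, 100 mm across, handle at its +y; origin at its base. Leave it alone.
- bottle: empty clear plastic bottle with a blue twist cap, 66 mm across, 212 mm high; origin at its base. Leave it alone.
- glass_bowl: small glass bowl, 110 mm across, 48 mm high; origin at its base. Leave it alone.
Mind the look-alikes: they are no part of the job. What is shaped like the plate_a but purple is not meant.

How it is judged:
At the end, for the whole second after the job is handed in: Drip tray within 5 mm of home. Blue, terracotta and white plates all at rest on edge in the rack's slots: centre 100 to 116 mm above the ledge (down on the rails), within 12 mm of mid-slot, axis within 15 degrees of level and of the rack's y; centres over 42 mm apart (an empty slot between) (value of joint drip_tray below 0.005 m and z of plate_a in the frame of rack between 0.1 and 0.116 m and x of plate_a in the frame of rack between -0.012 and 0.012 m and y of plate_a in the frame of rack between -0.098 and 0.098 m and angle between the z axis of each of plate_a, plate_b, plate_c and the y axis of rack, either way round below 0.26 rad and angle between plate_a's own z axis and vertical between 1.31 and 1.83 rad and linear speed of each of plate_a, plate_b, plate_c below 0.02 m/s and z of plate_b in the frame of rack between 0.1 and 0.116 m and x of plate_b in the frame of rack between -0.012 and 0.012 m and y of plate_b in the frame of rack between -0.098 and 0.098 m and angle between plate_b's own z axis and vertical between 1.31 and 1.83 rad and z of plate_c in the frame of rack between 0.1 and 0.116 m and x of plate_c in the frame of rack between -0.012 and 0.012 m and y of plate_c in the frame of rack between -0.098 and 0.098 m and angle between plate_c's own z axis and vertical between 1.31 and 1.83 rad and distance between plate_a and plate_b above 0.042 m and distance between each of plate_a, plate_b and plate_c above 0.042 m); the robot touches nothing.
It fails at once if the blue plate is dropped: it falls free for more than about 2 cm or is flung (linear speed of plate_a above 0.6 m/s and contact force between the fingers and plate_a below 0.05 N).
It fails at once if the terracotta plate is dropped: it falls free for more than about 2 cm or is flung (linear speed of plate_b above 0.6 m/s and contact force between the fingers and plate_b below 0.05 N).
It fails at once if the white plate already draining is shifted by more than 2.5 cm (distance of plate_c from where it was at the start of the episode above 0.025 m).
It fails at once if the jug, bottle or glass bowl is shifted by more than 3 cm or knocked over (distance of any of jug, bottle, glass_bowl from where it was at the start of the episode above 0.03 m or angle between any of jug, bottle, glass_bowl's own z axis and vertical above 0.5 rad).
It also fails if it takes over 69 s, if anything falls off the work surface, if the arm or the gripper's body presses on something with over 40 N, if the wrist force passes 120 N, or if a joint passes its speed limit or range.

## Working session

There is one attempt and no reset: what is moved stays moved. The work goes in short steps, Python scripts to look and compute and a shell command to move; the robot and the scene stay as the last step left them, time stands still between calls to the robot, and variables do not carry over. Pictures are saved under pics/ and viewed, about 8 in all and at most 12, crops included, and the job is handed in when it is done.

```bash
mkdir -p pics; cat > h.py <<'E'
from station import ctrl
import numpy as np, cv2
def snap(name,f=None):
    c=ctrl.camera(name)
    d=c["depth"].astype(float); v,u=np.indices(d.shape)
    P=np.stack([(u-c["cx"])*d/c["fx"],(v-c["cy"])*d/c["fy"],d],-1)
    W=(P-c["t"])@c["R"]; W[d==0]=np.nan
    if f: cv2.imwrite("pics/"+f,c["pixels"][...,::-1])
    return c["pixels"],W,c
E
python3 - <<'E'
from h import *
for n in ("top","side"):
    p,W,c=snap(n,n+"1.png"); np.savez(n+"1.npz",p=p,W=W)
    print(n,-c["R"].T@c["t"],c["R"][2],c["fx"])
o=ctrl.get_obs(); print(o)
E
```

```text
top [ 0.27441636 -0.06434967  1.64294621] [ 0.21819258 -0.01522226 -0.97578701] 472.06676159549795
side [ 0.29010039 -0.78541273  0.95698897] [ 0.27852659  0.59423604 -0.754524  ] 362.74148042614013
{'time_s': 0.1, 'qpos': array([ 1.07239051e+00,  3.00414169e-01,  1.52150295e+00, -9.51745086e-06,
        1.32073252e+00, -6.66018418e-02]), 'joint_vel': array([-5.44911465e-04, -1.68186940e-03, -4.33913378e-04, -3.41242887e-05,
       -2.85028172e-04, -3.86425285e-04]), 'tau': array([ 6.10006646e-04, -5.32640147e+01, -3.53281975e+01,  7.09775789e-02,
        2.34594400e-02, -7.25219735e-06]), 'ee_pos': array([0.23006703, 0.49929472, 0.19475062]), 'eef_rot': array([-3.14053740e+00, -6.11467506e-05,  2.70979101e+00]), 'force': array([-0.99622878, -1.15246269, -0.24071063]), 'moment': array([-0.00217744, -0.01826183,  0.00540189]), 'grip_width': 0.09414971677164113}
```

View pics/top1.png

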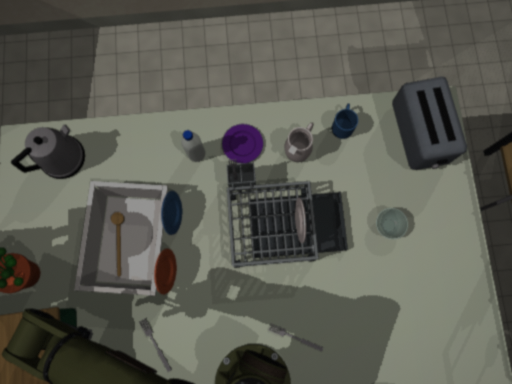

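View pics/side1.png

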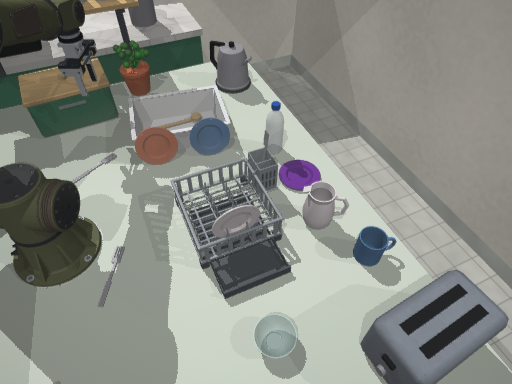

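The top view shows world x up and world y to the left. The rack is at about (272,225), with the tray out to the right at (330,222) and the white plate at (300,220). The blue plate is at (172,212) and the terracotta at (165,271), both leaning on the bowl. The purple decoy is at (243,144). Next I'll measure these.

```bash
cat > m.py <<'E'
from h import *
def load(n): z=np.load(n+"1.npz"); return z["p"],z["W"]
def plate(W,m):
    X=W[m]; X=X[np.isfinite(X).all(1)]
    for _ in range(4):
        c=X.mean(0); n=np.linalg.svd(X-c)[2][2]; r=abs((X-c)@n); X=X[r<max(2*np.median(r),.004)]
    e1=np.cross(n,[0,0,1]); e1/=np.linalg.norm(e1); e2=np.cross(n,e1)
    q=np.c_[(X-c)@e1,(X-c)@e2].astype(np.float32)
    (a,b),r=cv2.minEnclosingCircle(q); 
    return c+a*e1+b*e2,n,r,len(X)
if __name__=="__main__":
  for n in("top","side"):
    p,W=load(n); hsv=cv2.cvtColor(p,cv2.COLOR_RGB2HSV); H,S,V=cv2.split(hsv)
    z=W[...,2]; x=W[...,0]; y=W[...,1]
    near=(z>.0)&(z<.2)&(x>.1)&(x<.8)&(y>.1)&(y<.5)
    for nm,m in(("blue",(H>95)&(H<122)&(S>120)&near&(z<.17)&(x<.62)),("terra",((H<12)|(H>172))&(S>130)&near)):
        k=np.zeros(H.shape,np.uint8); nl,l,st,_=cv2.connectedComponentsWithStats(m.astype(np.uint8)); i=1+st[1:,4].argmax()
        C,N,r,k=plate(W,l==i); print(n,nm,C.round(3),N.round(3),"yaw",np.degrees(np.arctan2(N[1],N[0])).round(1),r.round(3),k, "ztop",np.nanmax(z[l==i]).round(3),st[i,:4])
    m=(z>.106)&(z<.122)&(x>.2)&(x<.7)&(y>-.35)&(y<.12)
    nl,l,st,_=cv2.connectedComponentsWithStats(m.astype(np.uint8)); 
    q=np.c_[x[m],y[m]]; print(n,"rim pctl",np.percentile(q,[1,50,99],axis=0).round(3).tolist(),cv2.minAreaRect(q.astype(np.float32)))
    m=(z>.085)&(z<.125)&(y>.1)&(y<.6)&(x<.7)&(S<60); q=np.c_[x[m],y[m]]; print("bowl",cv2.minAreaRect(q.astype(np.float32)))
    m=(z>.026)&(z<.042)&(x>.2)&(x<.65)&(y>-.45)&(y<-.2)&(V<90); q=np.c_[x[m],y[m]]
    if len(q): print("tray",cv2.minAreaRect(q.astype(np.float32)))
    m=(z>.125)&(z<.2)&(x>.25)&(x<.6)&(y>-.3)&(y<.05); C=W[m]; print("white",len(C),C.mean(0).round(3),np.percentile(C,[1,99],axis=0).round(3).tolist())
E
python3 m.py
```

```text
Traceback (most recent call last):
  File "m.py", line 18, in <module>
    C,N,r,k=plate(W,l==i); print(n,nm,C.round(3),N.round(3),"yaw",np.degrees(np.arctan2(N[1],N[0])).round(1),r.round(3),k, "ztop",np.nanmax(z[l==i]).round(3),st[i,:4])
                                                                                                             ^^^^^^^
AttributeError: 'float' object has no attribute 'round'
```

```bash
sed -i 's/,r.round(3),k,/,round(r,3),k,/' m.py; python3 m.py
```

```text
top blue [0.566 0.225 0.08 ] [ 0.083  0.97  -0.231] yaw 85.1 0.069 387 ztop 0.148 [162 197  19  37]
top terra [0.386 0.251 0.078] [ 0.15   0.96  -0.236] yaw 81.1 0.078 565 ztop 0.154 [155 249  21  45]
top rim pctl [[0.377, -0.249], [0.51, -0.106], [0.683, 0.03]] ((0.5375317335128784, -0.11018887162208557), (0.27976784110069275, 0.32241499423980713), 89.40233612060547)
bowl ((0.47732508182525635, 0.39118653535842896), (0.2857104241847992, 0.4381241798400879), 77.201171875)
tray ((0.5043367147445679, -0.28155016899108887), (0.16140596568584442, 0.2591150104999542), 89.46977233886719)
white 252 [ 0.502 -0.204  0.155] [[0.436, -0.213, 0.126], [0.572, -0.195, 0.189]]Traceback (most recent call last):
  File "m.py", line 17, in <module>
    k=np.zeros(H.shape,np.uint8); nl,l,st,_=cv2.connectedComponentsWithStats(m.astype(np.uint8)); i=1+st[1:,4].argmax()
                                                                                                      ~~~~~~~~~~~~~~~^^
ValueError: attempt to get argmax of an empty sequence
```

```bash
cat > m2.py <<'E'
from m import *
from scipy.optimize import minimize
p,W=load("top"); x,y,z=W[...,0],W[...,1],W[...,2]
hsv=cv2.cvtColor(p,cv2.COLOR_RGB2HSV); H,S,V=cv2.split(hsv)
def fit(q,hx,hy,s):
    def f(v):
        c,sn=np.cos(v[2]),np.sin(v[2]); a=(q-v[:2])@np.array([[c,-sn],[sn,c]])
        d=np.maximum(abs(a[:,0])-hx,abs(a[:,1])-hy); return np.minimum((d/.005)**2,4).mean()
    best=min((minimize(f,[s[0],s[1],t],method="Nelder-Mead",options=dict(initial_simplex=[[s[0],s[1],t],[s[0]+.01,s[1],t],[s[0],s[1]+.01,t],[s[0],s[1],t+.05]])) for t in np.radians([-14,-10,-6,-2,2,6,10])),key=lambda r:r.fun)
    return best.x.round(4),round(np.degrees(best.x[2]),2),round(best.fun,2)
m=(z>.107)&(z<.119)&(x>.34)&(x<.66)&(y>-.3)&(y<.06); q=np.c_[x[m],y[m]]
print("rack",len(q),fit(q,.128,.138,(.504,-.12)))
m=(z>.097)&(z<.115)&(y>.2)&(y<.6)&(x>.25)&(x<.7)&(S<70); q=np.c_[x[m],y[m]]
print("bowl",len(q),fit(q,.178,.128,(.49,.37)))
m=(z>.026)&(z<.042)&(x>.38)&(x<.62)&(y>-.42)&(y<-.27); q=np.c_[x[m],y[m]]
for xa in np.arange(.39,.62,.03):
    k=abs(q[:,0]-xa)<.015; print(xa.round(2),np.percentile(q[k,1],[0,5,50]).round(3) if k.any() else None, end=" ")
print()
m=(z>.125)&(z<.2)&(x>.42)&(x<.59)&(y>-.25)&(y<-.15); C=W[m]; print("white yaw",np.degrees(np.polyfit(C[:,0],C[:,1],1)[0]),C[C[:,2]>.17].mean(0))
ps,Ws=load("side"); hs=cv2.cvtColor(ps,cv2.COLOR_RGB2HSV)
for uv in((157,146),(210,136),(230,220),(248,282),(275,335),(320,205),(276,110)): print(uv,Ws[uv[1],uv[0]].round(3),hs[uv[1],uv[0]])
E
python3 m2.py
```

```text
rack 931 (array([ 0.5066, -0.1098, -0.0126]), np.float64(-0.72), np.float64(0.91))
bowl 1689 (array([ 0.5081,  0.3763, -0.1588]), np.float64(-9.1), np.float64(1.93))
0.39 [-0.36  -0.359 -0.353] 0.42 [-0.361 -0.36  -0.356] 0.45 [-0.361 -0.36  -0.354] 0.48 [-0.362 -0.361 -0.354] 0.51 [-0.362 -0.36  -0.354] 0.54 [-0.361 -0.361 -0.354] 0.57 [-0.362 -0.362 -0.357] 0.6 [-0.362 -0.361 -0.356] 
white yaw -0.2878514752783736 [ 0.50353685 -0.20979649  0.17925197]
(157, 146) [0.385 0.254 0.068] [  8 117 131]
(210, 136) [0.579 0.225 0.07 ] [107  95 115]
(230, 220) [ 0.489 -0.199  0.12 ] [173   8 124]
(248, 282) [ 0.474 -0.357  0.036] [101  29  96]
(275, 335) [ 0.483 -0.508  0.006] [ 82  27 169]
(320, 205) [ 0.751 -0.259  0.121] [168   9 145]
(276, 110) [0.795 0.121 0.192] [112  87 112]
```

```bash
cat > pl.py <<'E'
from m import *
def plates(n,p,W):
    H,S,V=cv2.split(cv2.cvtColor(p,cv2.COLOR_RGB2HSV)); x,y,z=np.moveaxis(W,-1,0)
    reg=(x>.28)&(x<.68)&(y>.18)&(y<.32)&(z>.005)&(z<.17)
    for nm,m in(("blue",(H>95)&(H<125)&(S>60)&reg),("terra",((H<14)|(H>170))&(S>75)&reg)):
        nl,l,st,_=cv2.connectedComponentsWithStats(m.astype(np.uint8)); i=1+st[1:,4].argmax()
        C,N,r,k=plate(W,l==i); print(n,nm,C.round(3),N.round(3),round(r,3),k)
if __name__=="__main__":
    for n in("top","side"): plates(n,*load(n))
E
python3 pl.py
python3 -m creep '{"translation":[[170,-128,45],[170,-128,45],[170,-128,45],[170,-128,45],[170,-128,45]],"yaw":[0.28,0.28,0.28,0.28,0.28],"gripper":[0,0,0,0,0]}'
python3 -m creep '{"translation":[[168,-128,0],[168,-128,0],[168,-128,0],[168,-128,0],[168,-128,0]],"yaw":[0,0,0,0,0],"gripper":[0,0,0,0,0]}' 20
```

```text
top blue [0.577 0.221 0.078] [ 0.145  0.96  -0.24 ] 0.076 558
top terra [0.384 0.251 0.077] [ 0.149  0.957 -0.25 ] 0.079 545
side blue [0.575 0.22  0.074] [-0.156 -0.955  0.25 ] 0.074 800
side terra [0.382 0.251 0.074] [-0.148 -0.955  0.257] 0.075 831
time_s: 0.52
ee_pos: [0.3887, 0.3793, 0.2367]
eef_rot: [-3.14, -0.0, 2.991]
force: [0.4, 0.6, 0.0]
grip_width: 0.0938
time_s: 0.93
ee_pos: [0.5543, 0.2524, 0.2365]
eef_rot: [-3.14, -0.001, 2.99]
force: [0.6, 0.5, 0.9]
grip_width: 0.0938
```

```bash
python3 -m creep '{"translation":[[25,-13,-20],[25,-13,-50],[25,-13,-80],[25,-13,-95],[25,-13,-95]],"yaw":[0,0,0,0,0],"gripper":[0,0,0,0,0]}' 20
python3 -m creep '{"translation":[[0,0,0],[0,0,0],[0,0,0],[0,0,0],[0,0,0]],"yaw":[0,0,0,0,0],"gripper":[120,160,190,210,225]}' 20
python3 - <<'E'
from h import *
snap("side","side2.png")
im=cv2.imread("pics/side2.png")[60:220,90:310]; cv2.imwrite("pics/side2c.png",cv2.resize(im,None,fx=3,fy=3))
E
```

```text
time_s: 1.35
ee_pos: [0.5777, 0.2386, 0.1371]
eef_rot: [-3.137, -0.007, 2.99]
force: [-0.2, -0.4, -0.8]
grip_width: 0.0942
time_s: 1.77
ee_pos: [0.578, 0.2388, 0.1381]
eef_rot: [-3.138, -0.006, 2.99]
force: [0.0, 0.1, -0.7]
grip_width: 0.0641
```

View pics/side2c.png

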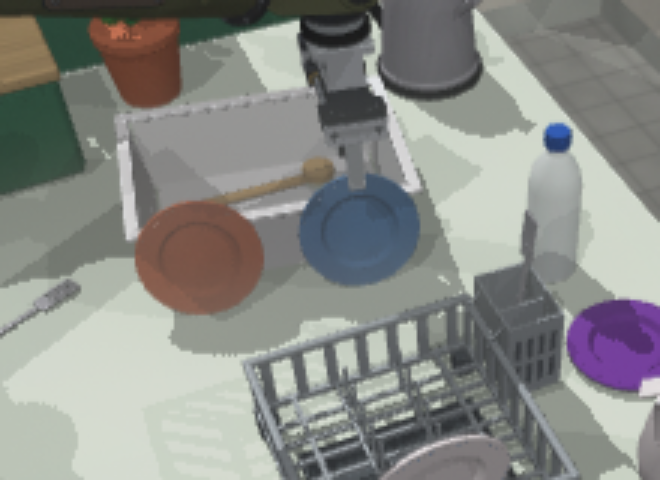

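The fingers sit over the blue plate's top edge, at crop pixel (358,178), one in front and one behind. Next I'll close on it.

```bash
for i in 1 2; do python3 -m creep '{"translation":[[0,0,0],[0,0,0],[0,0,0],[0,0,0],[0,0,0]],"yaw":[0,0,0,0,0],"gripper":[240,245,250,255,255]}' 25; done
python3 -m creep '{"translation":[[0,0,3],[0,0,6],[0,0,9],[0,0,12],[0,0,15]],"yaw":[0,0,0,0,0],"gripper":[255,255,255,255,255]}' 25
```

```text
time_s: 2.23
ee_pos: [0.5779, 0.2388, 0.1378]
eef_rot: [-3.137, -0.006, 2.99]
force: [0.2, -0.4, 0.4]
grip_width: 0.0271
time_s: 2.65
ee_pos: [0.5779, 0.2388, 0.1379]
eef_rot: [-3.137, -0.006, 2.99]
force: [0.4, 0.1, 0.8]
grip_width: 0.0005
time_s: 3.07
ee_pos: [0.578, 0.2388, 0.1533]
eef_rot: [-3.138, -0.006, 2.99]
force: [0.2, -0.2, 1.0]
grip_width: 0.0004
```

```bash
python3 - <<'E'
from h import *
from pl import plates
for n in("side","top"):
    p,W,c=snap(n,n+"3.png"); plates(n,p,W); 
    o=ctrl.get_obs(); q=c["R"]@(o["ee_pos"]+[0,0,-.019])+c["t"]; print("tip px",c["fx"]*q[0]/q[2]+c["cx"],c["fy"]*q[1]/q[2]+c["cy"])
im=cv2.imread("pics/side3.png")[80:180,120:260]; im2=cv2.imread("pics/top3.png")[170:270,110:250]
cv2.imwrite("pics/s3c.png",cv2.resize(np.hstack([im,im2]),None,fx=2.8,fy=4,interpolation=2))
E
```

```text
side blue [0.576 0.22  0.074] [ 0.152  0.955 -0.255] 0.074 785
side terra [0.382 0.251 0.073] [ 0.149  0.956 -0.253] 0.075 1007
tip px 206.96485104216683 119.93675222882868
top blue [0.568 0.205 0.019] [-0.056 -0.885  0.462] 0.033 73Traceback (most recent call last):
  File "<stdin>", line 4, in <module>
  File "pl.py", line 6, in plates
    nl,l,st,_=cv2.connectedComponentsWithStats(m.astype(np.uint8)); i=1+st[1:,4].argmax()
                                                                        ~~~~~~~~~~~~~~~^^
ValueError: attempt to get argmax of an empty sequence
```

```bash
python3 - <<'E'
from h import *
im=cv2.imread("pics/side3.png")[80:180,120:260]; im2=cv2.imread("pics/top3.png")[170:270,110:250]
cv2.imwrite("pics/s3c.png",cv2.resize(np.hstack([im,im2]),None,fx=2.8,fy=2.8,interpolation=2))
p,W,c=snap("side")
for u,v in((209,116),(209,119),(209,122),(209,126),(209,130)):
    print(u,v,W[v,u].round(3),p[v,u])
E
```

```text
209 116 [0.641 0.424 0.004] [128 129 130]
209 119 [0.585 0.236 0.139] [ 74  93 114]
209 122 [0.583 0.233 0.128] [ 72  92 113]
209 126 [0.582 0.234 0.11 ] [ 66  84 103]
209 130 [0.58  0.233 0.093] [ 71  92 115]
```

View pics/s3c.png

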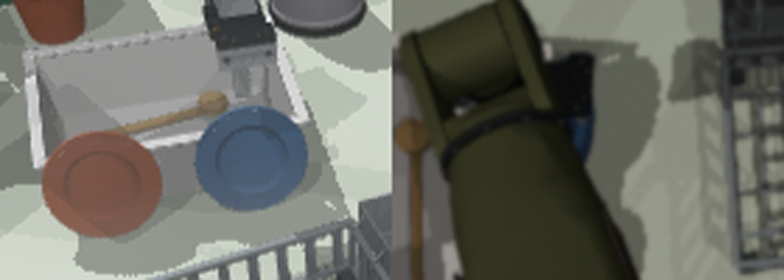

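```bash
python3 - <<'E'
from h import *
p,W,c=snap("side")
for v in range(96,120,2): print(v,[ (W[v,u]*1000).round().tolist() if np.isfinite(W[v,u,0]) else None for u in (203,207,209,211,214)])
print(ctrl.get_obs()["ee_pos"])
E
```

```text
96 [[550.0, 153.0, 298.0], [563.0, 152.0, 295.0], [568.0, 150.0, 295.0], [577.0, 155.0, 289.0], [585.0, 152.0, 289.0]]
98 [[551.0, 159.0, 287.0], [563.0, 156.0, 285.0], [569.0, 153.0, 285.0], [577.0, 158.0, 280.0], [587.0, 158.0, 277.0]]
100 [None, [563.0, 159.0, 275.0], [569.0, 155.0, 276.0], [577.0, 160.0, 271.0], [585.0, 154.0, 272.0]]
102 [[551.0, 164.0, 269.0], [562.0, 157.0, 269.0], [569.0, 160.0, 266.0], [575.0, 157.0, 266.0], [585.0, 155.0, 264.0]]
104 [[550.0, 163.0, 261.0], [581.0, 226.0, 212.0], [660.0, 468.0, 30.0], [669.0, 468.0, 27.0], [676.0, 449.0, 38.0]]
106 [[568.0, 233.0, 202.0], [580.0, 223.0, 205.0], [656.0, 460.0, 26.0], [666.0, 462.0, 22.0], [674.0, 447.0, 30.0]]
108 [[570.0, 242.0, 188.0], [580.0, 228.0, 194.0], [658.0, 468.0, 10.0], [665.0, 462.0, 12.0], [673.0, 446.0, 21.0]]
110 [[569.0, 242.0, 179.0], [579.0, 226.0, 187.0], [585.0, 224.0, 186.0], [665.0, 466.0, -1.0], [670.0, 438.0, 16.0]]
112 [[627.0, 460.0, 4.0], [578.0, 226.0, 179.0], [585.0, 225.0, 177.0], [658.0, 446.0, 4.0], [669.0, 439.0, 5.0]]
114 [[621.0, 441.0, 8.0], [578.0, 231.0, 167.0], [646.0, 437.0, 4.0], [652.0, 429.0, 7.0], [667.0, 436.0, -2.0]]
116 [[617.0, 432.0, 6.0], [633.0, 427.0, 4.0], [639.0, 418.0, 8.0], [648.0, 419.0, 5.0], [662.0, 419.0, 1.0]]
118 [[613.0, 420.0, 5.0], [580.0, 240.0, 142.0], [585.0, 233.0, 145.0], [592.0, 234.0, 143.0], [603.0, 232.0, 140.0]]
[0.5778962  0.23875744 0.15287776]
```

Neither side moved the plate: the fingers closed above its top edge. The depth image puts the fingertips at z≈0.16 with the reported TCP at 0.153, about 26 mm higher than the reported pose implies. I'll reopen and measure the tips.

```bash
python3 -m creep '{"translation":[[0,0,20],[0,0,20],[0,0,20],[0,0,20],[0,0,20]],"yaw":[0,0,0,0,0],"gripper":[150,100,50,0,0]}' 25
python3 -m creep '{"translation":[[0,0,0],[0,0,0],[0,0,0],[0,0,0],[0,0,0]],"yaw":[0,0,0,0,0],"gripper":[0,0,0,0,0]}' 25
python3 - <<'E'
from h import *
p,W,c=snap("side","side4.png"); x,y,z=np.moveaxis(W,-1,0)
o=ctrl.get_obs(); e=o["ee_pos"]; print(e,o["grip_width"])
m=(abs(x-e[0])<.03)&(abs(y-e[1])<.075)&(z>.152)&(z<.26)
for s in("front","back"):
    k=m&((y<e[1]) if s=="front" else (y>=e[1])); Q=W[k]; print(s,len(Q),Q.min(0).round(3),Q.mean(0).round(3), np.sort(Q[:,2])[:6].round(3))
    vv,uu=np.where(k); print(uu.min(),uu.max(),vv.min(),vv.max())
cv2.imwrite("pics/s4c.png",cv2.resize(cv2.imread("pics/side4.png")[80:150,160:260],None,fx=7,fy=7,interpolation=2))
E
```

```text
time_s: 3.68
ee_pos: [0.5776, 0.2386, 0.1719]
eef_rot: [-3.137, -0.007, 2.99]
force: [0.8, 0.5, 0.5]
grip_width: 0.0305
time_s: 4.1
ee_pos: [0.5776, 0.2386, 0.1718]
eef_rot: [-3.137, -0.007, 2.99]
force: [0.3, 0.3, 0.2]
grip_width: 0.0637
[0.57763944 0.23864629 0.17187937] 0.06778797721611776
front 99 [0.562 0.19  0.185] [0.571 0.195 0.222] [0.185 0.186 0.186 0.188 0.192 0.192]
204 210 99 115
back 13 [0.573 0.263 0.183] [0.577 0.271 0.193] [0.183 0.184 0.189 0.19  0.192 0.193]
201 203 100 104
```

View pics/s4c.png

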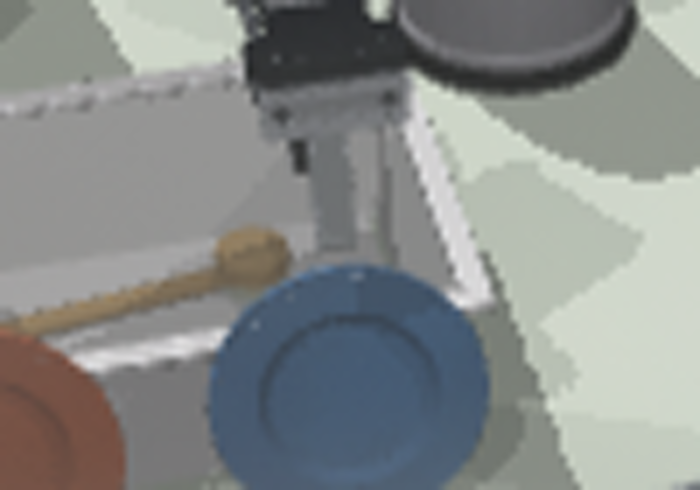

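The open fingertips show at crop (335,245), z≈0.184 against reported TCP z 0.172. So the true tip is at reported z + 12 mm, where nominal is −19. x and y agree. I'll go down to reported z≈0.110.

```bash
python3 -m creep '{"translation":[[1,0,0],[1,0,0],[1,0,0],[1,0,0],[1,0,0]],"yaw":[0,0,0,0,0],"gripper":[0,0,0,0,0]}' 25
python3 -m creep '{"translation":[[0,0,-15],[0,0,-30],[0,0,-45],[0,0,-60],[0,0,-60]],"yaw":[0,0,0,0,0],"gripper":[0,0,0,0,0]}' 25
for i in 1 2 3; do python3 -m creep '{"translation":[[0,0,0],[0,0,0],[0,0,0],[0,0,0],[0,0,0]],"yaw":[0,0,0,0,0],"gripper":[255,255,255,255,255]}' 25; done
```

```text
time_s: 4.57
ee_pos: [0.5786, 0.2387, 0.1718]
eef_rot: [-3.137, -0.007, 2.99]
force: [0.6, -0.3, 0.4]
grip_width: 0.0936
time_s: 4.98
ee_pos: [0.5774, 0.2382, 0.1089]
eef_rot: [-3.135, -0.011, 2.99]
force: [-0.4, -0.7, -0.3]
grip_width: 0.0939
time_s: 5.4
ee_pos: [0.5776, 0.2383, 0.1096]
eef_rot: [-3.135, -0.01, 2.99]
force: [0.2, -0.1, 0.4]
grip_width: 0.0639
time_s: 5.82
ee_pos: [0.5776, 0.2383, 0.1096]
eef_rot: [-3.135, -0.01, 2.99]
force: [-0.1, 0.3, -0.6]
grip_width: 0.0306
time_s: 6.23
ee_pos: [0.5775, 0.2369, 0.1094]
eef_rot: [-3.132, -0.011, 2.99]
force: [-2.3, -9.0, 2.1]
grip_width: 0.0104
```

```bash
python3 -m creep '{"translation":[[0,0,0],[0,0,0],[0,0,0],[0,0,0],[0,0,0]],"yaw":[0,0,0,0,0],"gripper":[255,255,255,255,255]}' 25
python3 -m creep '{"translation":[[0,0,3],[0,0,6],[0,0,9],[0,0,12],[0,0,15]],"yaw":[0,0,0,0,0],"gripper":[255,255,255,255,255]}' 25
python3 - <<'E'
from h import *
from pl import plates
p,W,c=snap("side","side5.png"); plates("side",p,W)
E
```

```text
time_s: 6.65
ee_pos: [0.5775, 0.2367, 0.1094]
eef_rot: [-3.132, -0.01, 2.99]
force: [0.0, -4.7, 1.8]
grip_width: 0.0104
time_s: 7.07
ee_pos: [0.5765, 0.2351, 0.1227]
eef_rot: [-3.128, -0.014, 2.989]
force: [-2.5, -10.6, -7.2]
grip_width: 0.0069
side blue [0.576 0.227 0.084] [ 0.151  0.98  -0.133] 0.075 792
side terra [0.383 0.251 0.074] [-0.152 -0.957  0.247] 0.074 950
```

```bash
python3 -m creep '{"translation":[[0,-5,5],[0,-10,12],[0,-15,25],[0,-18,45],[0,-20,70]],"yaw":[0,0,0,0,0],"gripper":[255,255,255,255,255]}' 30
python3 - <<'E'
from h import *
p,W,c=snap("side","side6.png")
H,S,V=cv2.split(cv2.cvtColor(p,cv2.COLOR_RGB2HSV)); x,y,z=np.moveaxis(W,-1,0)
from m import plate
m=(H>95)&(H<125)&(S>60)&(x>.45)&(x<.68)&(y>.1)&(y<.32)&(z>.03)&(z<.3)
nl,l,st,_=cv2.connectedComponentsWithStats(m.astype(np.uint8)); i=1+st[1:,4].argmax()
print(plate(W,l==i),ctrl.get_obs()["ee_pos"])
cv2.imwrite("pics/s6c.png",cv2.resize(cv2.imread("pics/side6.png")[60:220,90:310],None,fx=3,fy=3))
E
```

```text
time_s: 7.53
ee_pos: [0.5763, 0.2152, 0.1942]
eef_rot: [-3.129, -0.015, 2.989]
force: [0.3, 0.9, -1.5]
grip_width: 0.0047
(array([0.57647147, 0.21436065, 0.15383249]), array([ 0.15126361,  0.98845379, -0.00885599]), 0.07532447576522827, 972) [0.57811296 0.21555858 0.20067239]
```

View pics/s6c.png

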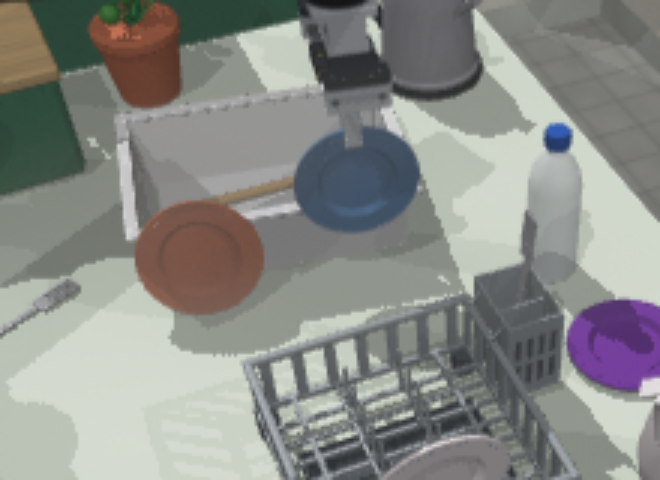

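Blue is held upright (tilt 0.5°) at crop (355,180), with opening 4.7 mm, which matches the rim. Next I'll find the prong rows precisely and carry it over.

```bash
python3 -m creep '{"translation":[[0,0,40],[0,0,80],[-10,-20,90],[-20,-50,90],[-30,-80,90]],"yaw":[0,0,0,0.07,0.14],"gripper":[255,255,255,255,255]}' 30
python3 -m creep '{"translation":[[-10,-35,0],[-20,-75,0],[-25,-115,0],[-30,-150,0],[-30,-150,0]],"yaw":[0,0,0,0,0],"gripper":[255,255,255,255,255]}' 30
cat > pr.py <<'E'
from m import *
# prong tops: z .09-.104 near x=+-31 of rack, both starting views
for n in("top","side"):
    p,W=load(n); x,y,z=np.moveaxis(W,-1,0)
    th=-.0126; dx,dy=x-.5055,y+.1098; rx=np.cos(th)*dx+np.sin(th)*dy; ry=-np.sin(th)*dx+np.cos(th)*dy
    for s in(-1,1):
        m=(z>.08)&(z<.106)&(abs(rx-s*.031)<.012)&(abs(ry)<.125)
        h,b=np.histogram(ry[m]*1000,np.arange(-126,127,4)); print(n,s,m.sum(),np.median(rx[m]),list(zip((b[:-1]+2).astype(int).tolist(),h.tolist())))
    best=max((np.mean(np.cos(2*np.pi*(ry[(z>.08)&(z<.106)&(abs(abs(rx)-.031)<.012)&(ry>-.06)&(ry<.1)]-.014-o)/.028)),o) for o in np.arange(-.014,.014,.0005)); print(best)
E
python3 pr.py; python3 -c "
from h import *;print(ctrl.get_obs()['ee_pos'],ctrl.get_obs()['grip_width'])"
```

```text
time_s: 8.0
ee_pos: [0.5479, 0.1355, 0.2924]
eef_rot: [-3.134, -0.004, 3.134]
force: [0.1, -1.2, -2.2]
grip_width: 0.0046
time_s: 8.42
ee_pos: [0.5172, -0.0191, 0.2935]
eef_rot: [-3.133, -0.002, 3.13]
force: [-0.0, -0.5, -2.4]
grip_width: 0.0046
top -1 28 -0.030492276932535412 [(-124, 0), (-120, 0), (-116, 0), (-112, 0), (-108, 0), (-104, 0), (-100, 0), (-96, 0), (-92, 0), (-88, 0), (-84, 6), (-80, 2), (-76, 0), (-72, 1), (-68, 2), (-64, 0), (-60, 0), (-56, 0), (-52, 0), (-48, 0), (-44, 2), (-40, 1), (-36, 0), (-32, 0), (-28, 0), (-24, 0), (-20, 0), (-16, 0), (-12, 2), (-8, 0), (-4, 0), (0, 0), (4, 0), (8, 0), (12, 2), (16, 0), (20, 0), (24, 0), (28, 0), (32, 0), (36, 0), (40, 1), (44, 2), (48, 0), (52, 0), (56, 0), (60, 0), (64, 0), (68, 3), (72, 0), (76, 0), (80, 0), (84, 0), (88, 0), (92, 0), (96, 2), (100, 2), (104, 0), (108, 0), (112, 0), (116, 0), (120, 0), (124, 0)]
top 1 30 0.03112150729291121 [(-124, 0), (-120, 0), (-116, 0), (-112, 0), (-108, 0), (-104, 0), (-100, 0), (-96, 0), (-92, 0), (-88, 0), (-84, 5), (-80, 2), (-76, 0), (-72, 1), (-68, 3), (-64, 0), (-60, 0), (-56, 0
[... 1197 characters left out ...]
-112, 0), (-108, 0), (-104, 0), (-100, 8), (-96, 2), (-92, 5), (-88, 25), (-84, 4), (-80, 0), (-76, 0), (-72, 0), (-68, 0), (-64, 0), (-60, 0), (-56, 0), (-52, 0), (-48, 0), (-44, 0), (-40, 0), (-36, 0), (-32, 0), (-28, 0), (-24, 0), (-20, 0), (-16, 8), (-12, 1), (-8, 0), (-4, 0), (0, 0), (4, 0), (8, 0), (12, 8), (16, 1), (20, 0), (24, 0), (28, 0), (32, 0), (36, 1), (40, 3), (44, 0), (48, 0), (52, 0), (56, 0), (60, 0), (64, 1), (68, 4), (72, 2), (76, 0), (80, 0), (84, 0), (88, 0), (92, 0), (96, 6), (100, 0), (104, 0), (108, 0), (112, 0), (116, 0), (120, 0), (124, 0)]
(np.float64(0.9369167890184265), np.float64(-0.0014999999999999892))
[ 0.51722648 -0.01908379  0.29353436] 0.00455297234692256
```

```bash
python3 -m creep '{"translation":[[-3,-30,0],[-6,-60,0],[-10,-95,0],[-10,-95,0],[-10,-95,0]],"yaw":[0,0,0,0,0],"gripper":[255,255,255,255,255]}' 30
cat > meas.py <<'E'
from m import *
import sys
def rk(P,th=-.0126):
    d=P-[.5055,-.1098,0]; return np.array([np.cos(th)*d[0]+np.sin(th)*d[1],-np.sin(th)*d[0]+np.cos(th)*d[1],d[2]])
def held(col,n,f=None,lo=(.35,-.24,.03),hi=(.66,.1,.45)):
    p,W,c=snap(n,f); H,S,V=cv2.split(cv2.cvtColor(p,cv2.COLOR_RGB2HSV))
    m=((H>95)&(H<125)&(S>60)) if col=="blue" else (((H<14)|(H>170))&(S>75))
    m&=(W>lo).all(-1)&(W<hi).all(-1)
    nl,l,st,_=cv2.connectedComponentsWithStats(m.astype(np.uint8)); i=1+st[1:,4].argmax()
    C,N,r,k=plate(W,l==i); N=N*np.sign(N[1]); print(n,col,"origin in rack mm",(rk(C+.0065*N)*1000).round(1),"N",N.round(3),round(r,4),k)
if __name__=="__main__":
    held(sys.argv[1],"side",sys.argv[2]); o=ctrl.get_obs(); print(o["ee_pos"],"tcp in rack",(rk(o["ee_pos"])*1000).round(1),o["eef_rot"])
E
python3 meas.py blue side7.png
```

```text
time_s: 8.83
ee_pos: [0.5072, -0.115, 0.2941]
eef_rot: [-3.134, -0.0, 3.128]
force: [0.3, 0.9, -2.3]
grip_width: 0.0047
side blue origin in rack mm [  3.1   1.3 255.3] N [ 0.011  1.    -0.004] 0.0757 1528
[ 0.50734695 -0.11397142  0.29404038] tcp in rack [  1.9  -4.1 294. ] [-3.13375095e+00 -3.96748138e-04  3.12911607e+00]
```

```bash
python3 -m creep '{"translation":[[-2,-1,-20],[-2,-1,-45],[-2,-1,-70],[-2,-1,-90],[-2,-1,-100]],"yaw":[0,0,0,0,0],"gripper":[255,255,255,255,255]}' 30
python3 -m creep '{"translation":[[0,0,-8],[0,0,-16],[0,0,-24],[0,0,-30],[0,0,-34]],"yaw":[0,0,0,0,0],"gripper":[255,255,255,255,255]}' 30
python3 meas.py blue side8.png
```

```text
time_s: 9.3
ee_pos: [0.5049, -0.1134, 0.192]
eef_rot: [-3.135, -0.003, 3.131]
force: [-0.6, 0.9, -2.6]
grip_width: 0.0048
time_s: 9.72
ee_pos: [0.505, -0.1133, 0.1576]
eef_rot: [-3.135, -0.002, 3.131]
force: [-0.7, 0.3, -2.3]
grip_width: 0.0048
side blue origin in rack mm [  1.5   3.2 119.1] N [0.002 1.    0.013] 0.0755 1014
[ 0.5047572  -0.11329284  0.15707167] tcp in rack [ -0.7  -3.5 157.1] [-3.13502554 -0.00318786  3.13077046]
```

```bash
python3 -m creep '{"translation":[[0,-1,-2],[0,-1,-4],[0,-1,-6],[0,-1,-8],[0,-1,-8]],"yaw":[0,0,0,0,0],"gripper":[255,255,255,255,255]}' 30
python3 -m creep '{"translation":[[0,0,-1],[0,0,-2],[0,0,-3],[0,0,-3],[0,0,-3]],"yaw":[0,0,0,0,0],"gripper":[255,255,255,255,255]}' 30
python3 meas.py blue side9.png
```

```text
time_s: 10.18
ee_pos: [0.505, -0.1145, 0.1497]
eef_rot: [-3.135, -0.002, 3.131]
force: [-1.6, 0.3, 4.3]
grip_width: 0.0047
time_s: 10.6
ee_pos: [0.5057, -0.1148, 0.1493]
eef_rot: [-3.134, 0.001, 3.131]
force: [-8.0, 1.7, 21.6]
grip_width: 0.0045
side blue origin in rack mm [  1.6   2.  111.7] N [0.001 1.    0.02 ] 0.0759 969
[ 0.50565737 -0.11472105  0.14930243] tcp in rack [  0.2  -4.9 149.3] [-3.13363558e+00  7.60825061e-04  3.13070562e+00]
```

Seated: 21 N upward, centre at 111.7 mm. I'll ease off and release.

```bash
python3 -m creep '{"translation":[[0,0,2],[0,0,2],[0,0,2],[0,0,2],[0,0,2]],"yaw":[0,0,0,0,0],"gripper":[255,255,240,225,210]}' 10
python3 -m creep '{"translation":[[0,0,0],[0,0,0],[0,0,0],[0,0,0],[0,0,0]],"yaw":[0,0,0,0,0],"gripper":[190,160,130,110,110]}' 10
python3 -m creep '{"translation":[[0,0,0],[0,0,10],[0,0,25],[0,0,50],[0,0,80]],"yaw":[0,0,0,0,0],"gripper":[110,110,110,110,110]}' 10
python3 meas.py blue side10.png
```

```text
time_s: 11.07
ee_pos: [0.5056, -0.1147, 0.1511]
eef_rot: [-3.134, 0.001, 3.131]
force: [-0.6, 0.5, -0.6]
grip_width: 0.0144
time_s: 11.48
ee_pos: [0.5056, -0.1147, 0.1511]
eef_rot: [-3.134, 0.001, 3.131]
force: [0.2, 0.2, -0.1]
grip_width: 0.0463
time_s: 11.9
ee_pos: [0.5051, -0.1146, 0.2317]
eef_rot: [-3.134, -0.001, 3.131]
force: [-1.3, -0.3, 0.3]
grip_width: 0.0537
side blue origin in rack mm [ -0.9   9.8 108.9] N [-0.001  0.996 -0.091] 0.0758 1099
[ 0.50700063 -0.11510852  0.23868913] tcp in rack [  1.6  -5.3 238.7] [-3.13170483  0.00747617  3.13075194]
```

Blue stands in slot 0 leaning 5°. Next is terracotta: the same grasp offsets give TCP (0.384, 0.269, 0.109) with yaw −0.14.

```bash
python3 -m creep '{"translation":[[-12,38,5],[-24,76,5],[-36,114,5],[-50,152,5],[-62,190,5]],"yaw":[0,0,-0.05,-0.1,-0.14],"gripper":[110,110,80,40,0]}' 25
python3 -m creep '{"translation":[[-12,38,0],[-24,76,0],[-36,114,0],[-50,152,0],[-61,194,0]],"yaw":[0,0,0,0,0],"gripper":[0,0,0,0,0]}' 25
python3 -m creep '{"translation":[[0,0,0],[0,0,0],[0,0,0],[0,0,0],[0,0,0]],"yaw":[0,0,0,0,0],"gripper":[0,0,0,0,0]}' 25
python3 meas.py blue side11.png; python3 - <<'E'
from h import *
from pl import plates
p,W,c=snap("side"); 
try: plates("side",p,W)
except Exception: 
  import m; H,S,V=cv2.split(cv2.cvtColor(p,cv2.COLOR_RGB2HSV)); k=((H<14)|(H>170))&(S>75)&(W>[.28,.18,.005]).all(-1)&(W<[.5,.32,.17]).all(-1); print(m.plate(W,k))
E
```

```text
time_s: 12.37
ee_pos: [0.444, 0.0764, 0.2445]
eef_rot: [-3.132, 0.009, 2.988]
force: [0.3, -0.7, -0.0]
grip_width: 0.0701
time_s: 12.78
ee_pos: [0.3822, 0.2703, 0.2456]
eef_rot: [-3.133, 0.01, 2.988]
force: [0.3, 0.4, 1.1]
grip_width: 0.0938
time_s: 13.2
ee_pos: [0.3827, 0.2692, 0.2458]
eef_rot: [-3.133, 0.01, 2.986]
force: [-0.1, -0.6, -0.6]
grip_width: 0.094
side blue origin in rack mm [ -0.5   9.7 108.8] N [-0.     0.995 -0.1  ] 0.076 1190
[0.38271405 0.26930654 0.2457066 ] tcp in rack [-127.6  377.5  245.7] [-3.13287477  0.00988642  2.9857558 ]
(array([0.38360563, 0.25077968, 0.07437393]), array([ 0.14925277,  0.95724872, -0.2477872 ]), 0.07481954991817474, 884)
```

```bash
python3 -m creep '{"translation":[[2,0,-35],[2,0,-70],[2,0,-100],[2,0,-125],[2,0,-137]],"yaw":[0,0,0,0,0],"gripper":[0,0,0,0,0]}' 25
for i in 1 2 3 4; do python3 -m creep '{"translation":[[0,0,0],[0,0,0],[0,0,0],[0,0,0],[0,0,0]],"yaw":[0,0,0,0,0],"gripper":[255,255,255,255,255]}' 25; done
python3 -m creep '{"translation":[[0,-2,3],[0,-4,6],[0,-6,9],[0,-8,12],[0,-10,15]],"yaw":[0,0,0,0,0],"gripper":[255,255,255,255,255]}' 25
```

```text
time_s: 13.72
ee_pos: [0.3838, 0.2682, 0.1057]
eef_rot: [-3.13, 0.007, 2.985]
force: [-0.9, -0.0, 0.0]
grip_width: 0.0944
time_s: 14.13
ee_pos: [0.3843, 0.2683, 0.1067]
eef_rot: [-3.132, 0.008, 2.985]
force: [-0.1, 0.2, 1.1]
grip_width: 0.0643
time_s: 14.55
ee_pos: [0.3843, 0.2683, 0.1068]
eef_rot: [-3.132, 0.008, 2.985]
force: [0.5, 0.6, 0.2]
grip_width: 0.0308
time_s: 14.97
ee_pos: [0.3839, 0.2669, 0.1065]
eef_rot: [-3.128, 0.008, 2.985]
force: [-1.1, -11.1, 4.6]
grip_width: 0.0105
time_s: 15.38
ee_pos: [0.384, 0.2666, 0.1066]
eef_rot: [-3.127, 0.008, 2.985]
force: [-0.0, -4.9, 4.0]
grip_width: 0.0109
time_s: 15.8
ee_pos: [0.384, 0.2568, 0.1219]
eef_rot: [-3.128, 0.008, 2.985]
force: [-0.5, 0.3, -2.1]
grip_width: 0.0052
```

```bash
python3 -m creep '{"translation":[[0,-5,20],[0,-10,55],[0,-15,95],[0,-20,130],[0,-20,170]],"yaw":[0,0,0,0,0],"gripper":[255,255,255,255,255]}' 30
python3 -m creep '{"translation":[[15,-25,0],[35,-55,0],[55,-90,0],[75,-120,0],[90,-145,0]],"yaw":[0,0,0.05,0.1,0.145],"gripper":[255,255,255,255,255]}' 30
python3 -m creep '{"translation":[[15,-35,0],[25,-70,0],[32,-105,0],[34,-120,0],[34,-120,0]],"yaw":[0,0,0,0,0],"gripper":[255,255,255,255,255]}' 30
python3 meas.py terra side12.png
```

```text
time_s: 16.22
ee_pos: [0.3835, 0.2361, 0.2936]
eef_rot: [-3.129, 0.008, 2.985]
force: [0.7, 0.5, -2.0]
grip_width: 0.0048
time_s: 16.63
ee_pos: [0.4745, 0.0892, 0.2939]
eef_rot: [-3.129, 0.008, 3.132]
force: [0.2, 0.4, -2.9]
grip_width: 0.0047
time_s: 17.05
ee_pos: [0.5088, -0.0336, 0.2937]
eef_rot: [-3.129, 0.009, 3.128]
force: [-0.6, -0.3, -2.7]
grip_width: 0.0048
side terra origin in rack mm [  4.   82.4 258.2] N [ 0.011  1.    -0.005] 0.075 1460
[ 0.50854387 -0.03190121  0.29380267] tcp in rack [  2.1  77.9 293.8] [-3.12977234  0.00857277  3.12933648]
```

```bash
python3 -m creep '{"translation":[[-3,0,-20],[-3,0,-45],[-3,0,-70],[-3,0,-90],[-3,0,-100]],"yaw":[0,0,0,0,0],"gripper":[255,255,255,255,255]}' 30
python3 -m creep '{"translation":[[0,0,-8],[0,0,-16],[0,0,-24],[0,0,-30],[0,0,-36]],"yaw":[0,0,0,0,0],"gripper":[255,255,255,255,255]}' 30
python3 meas.py terra side13.png
python3 -m creep '{"translation":[[0,0,-2],[0,0,-4],[0,0,-6],[0,0,-7],[0,0,-7]],"yaw":[0,0,0,0,0],"gripper":[255,255,255,255,255]}' 30
```

```text
time_s: 17.52
ee_pos: [0.5046, -0.0305, 0.1917]
eef_rot: [-3.131, 0.006, 3.131]
force: [0.3, 1.2, -2.6]
grip_width: 0.005
time_s: 17.93
ee_pos: [0.5049, -0.0304, 0.1556]
eef_rot: [-3.131, 0.007, 3.131]
force: [0.2, -0.3, -3.1]
grip_width: 0.0047
side terra origin in rack mm [ -2.   87.  122.1] N [-0.009  0.998  0.058] 0.0741 674
[ 0.50438775 -0.03043732  0.15437088] tcp in rack [ -2.1  79.3 154.4] [-3.1307105   0.00525357  3.13057717]
time_s: 18.4
ee_pos: [0.5045, -0.0305, 0.1475]
eef_rot: [-3.131, 0.006, 3.131]
force: [-0.0, 0.5, -2.6]
grip_width: 0.0048
```

```bash
python3 -m creep '{"translation":[[0,-1,-1],[0,-2,-2],[0,-2,-3],[0,-2,-4],[0,-2,-4]],"yaw":[0,0,0,0,0],"gripper":[255,255,255,255,255]}' 30
python3 -m creep '{"translation":[[0,0,-1],[0,0,-2],[0,0,-2],[0,0,-2],[0,0,-2]],"yaw":[0,0,0,0,0],"gripper":[255,255,255,255,255]}' 30
python3 meas.py terra side14.png
```

```text
time_s: 18.82
ee_pos: [0.5061, -0.0322, 0.1464]
eef_rot: [-3.131, 0.011, 3.13]
force: [-3.2, 3.5, 23.3]
grip_width: 0.0048
time_s: 19.23
ee_pos: [0.5068, -0.0321, 0.1465]
eef_rot: [-3.131, 0.014, 3.13]
force: [-6.3, 2.4, 16.7]
grip_width: 0.0048
side terra origin in rack mm [ -0.8  85.2 112.7] N [-0.003  0.998  0.06 ] 0.074 543
[ 0.50682266 -0.03207543  0.1465468 ] tcp in rack [  0.3  77.7 146.5] [-3.13138973  0.0139866   3.13049931]
```

Terracotta is seated (112.7 mm, 17–23 N). I'll ease off, release gently and lift clear.

```bash
python3 -m creep '{"translation":[[0,0,2],[0,0,2],[0,0,2],[0,0,2],[0,0,2]],"yaw":[0,0,0,0,0],"gripper":[255,255,240,225,210]}' 10
python3 -m creep '{"translation":[[0,0,0],[0,0,0],[0,0,0],[0,0,0],[0,0,0]],"yaw":[0,0,0,0,0],"gripper":[200,180,160,150,150]}' 10
python3 -m creep '{"translation":[[0,0,5],[0,0,15],[0,0,30],[0,0,60],[0,0,100]],"yaw":[0,0,0,0,0],"gripper":[150,150,150,150,150]}' 10
python3 - <<'E'
from meas import *
held("terra","side","side15.png"); held("blue","side"); print(rk(ctrl.get_obs()["ee_pos"]))
E
```

```text
time_s: 19.7
ee_pos: [0.5068, -0.0321, 0.1484]
eef_rot: [-3.131, 0.014, 3.13]
force: [-0.1, 0.2, -0.7]
grip_width: 0.0144
time_s: 20.12
ee_pos: [0.5068, -0.0321, 0.1483]
eef_rot: [-3.131, 0.014, 3.13]
force: [-0.5, -0.2, 0.5]
grip_width: 0.0383
time_s: 20.53
ee_pos: [0.5058, -0.032, 0.2485]
eef_rot: [-3.132, 0.01, 3.13]
force: [0.6, -0.4, 1.1]
grip_width: 0.0385
side terra origin in rack mm [ -0.7  95.5 110.7] N [-0.009  0.996 -0.084] 0.0742 738
side blue origin in rack mm [ -0.4   9.7 108.8] N [-0.001  0.995 -0.098] 0.076 1189
[0.00218276 0.07747585 0.25517349]
```

View pics/side15.png

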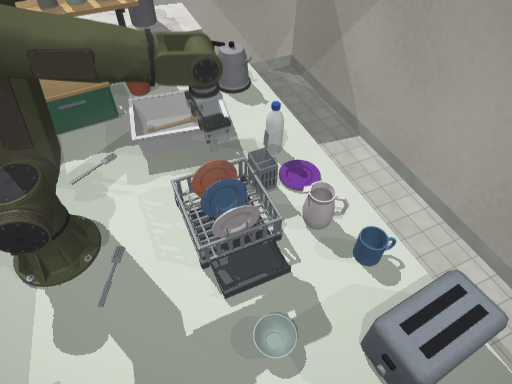

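Terracotta is in slot 84 at about (215,180), blue in slot 0 at (225,197), and white is untouched at (237,222). The tray is still out at (250,265). My fit puts the terracotta at y≈95. Lean geometry predicts ≈90, and the plane fit is biased by the recessed well. Now the tray: close, turn the jaws along x and go outside the pull.

```bash
python3 -m creep '{"translation":[[0,-30,20],[0,-65,20],[0,-100,20],[0,-140,20],[0,-180,20]],"yaw":[-0.12,-0.24,-0.36,-0.48,-0.6],"gripper":[255,255,255,255,255]}' 25
python3 -m creep '{"translation":[[0,-35,0],[0,-70,0],[0,-105,0],[0,-145,0],[0,-185,0]],"yaw":[-0.12,-0.24,-0.36,-0.48,-0.6],"gripper":[255,255,255,255,255]}' 25
python3 -m creep '{"translation":[[0,-5,-30],[0,-5,-60],[0,-5,-90],[0,-5,-120],[0,-5,-120]],"yaw":[-0.12,-0.24,-0.37,-0.37,-0.37],"gripper":[255,255,255,255,255]}' 25
python3 - <<'E'
from h import *
p,W,c=snap("side","side16.png"); x,y,z=np.moveaxis(W,-1,0); o=ctrl.get_obs(); e=o["ee_pos"]; print(e,o["eef_rot"],o["qpos"].round(2))
m=(abs(x-e[0])<.06)&(abs(y-e[1])<.03)&(z>.06)&(z<e[2]+.075); Q=W[m]; print(len(Q),np.sort(Q[:,2])[:8].round(3),Q.min(0),Q.max(0))
E
```

```text
time_s: 21.05
ee_pos: [0.5084, -0.214, 0.2762]
eef_rot: [-3.13, 0.025, 2.525]
force: [1.2, 0.4, 0.2]
grip_width: 0.0085
time_s: 21.47
ee_pos: [0.508, -0.4007, 0.277]
eef_rot: [-3.131, 0.026, 1.92]
force: [0.6, 0.6, 0.7]
grip_width: 0.0004
time_s: 21.88
ee_pos: [0.5062, -0.4043, 0.1514]
eef_rot: [-3.124, 0.02, 1.549]
force: [-1.2, 0.1, -0.3]
grip_width: 0.0005
[ 0.50716216 -0.40504248  0.15515731] [-3.12723013  0.02269979  1.55038381] [-0.72  0.55  1.26 -0.03  1.33 -0.69]
151 [0.163 0.164 0.164 0.166 0.166 0.167 0.169 0.169] [ 0.49388254 -0.41462275  0.16344263] [ 0.51924977 -0.39362676  0.22578165]
```

View pics/side16.png

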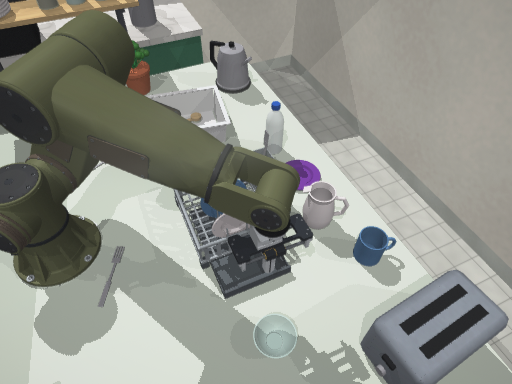

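The closed fingers at (270,262) hang just outside the pull. Tips are at z 0.163 and span y −0.415 to −0.394, clear of the tray face at −0.361. Next: down, then push.

```bash
python3 -m creep '{"translation":[[0,2,-35],[0,2,-70],[0,2,-100],[0,2,-125],[0,2,-138]],"yaw":[0,0,0,0,0],"gripper":[255,255,255,255,255]}' 25
python3 -m creep '{"translation":[[0,0,0],[0,10,0],[0,20,0],[0,30,0],[0,40,0]],"yaw":[0,0,0,0,0],"gripper":[255,255,255,255,255]}' 25
python3 - <<'E'
from h import *
p,W,c=snap("side"); x,y,z=np.moveaxis(W,-1,0); e=ctrl.get_obs()["ee_pos"]; print(e)
m=(abs(x-e[0])<.02)&(abs(y-e[1])<.014)&(z>.008)&(z<.09); Q=W[m]; print(len(Q),np.sort(Q[:,2])[:8].round(3))
E
```

```text
time_s: 22.35
ee_pos: [0.5074, -0.4031, 0.0168]
eef_rot: [-3.127, 0.023, 1.552]
force: [0.5, -0.7, 0.2]
grip_width: 0.0008
time_s: 22.77
ee_pos: [0.5082, -0.3625, 0.0187]
eef_rot: [-3.129, 0.025, 1.552]
force: [0.7, -2.6, 2.0]
grip_width: 0.0006
[ 0.50819239 -0.36085257  0.01829798]
124 [0.008 0.01  0.01  0.013 0.014 0.014 0.015 0.019]
```

Contact: 2.6 N of friction, fingers low enough. Pushing on to the stop.

```bash
python3 -m creep '{"translation":[[0,10,0],[0,20,0],[0,30,0],[0,38,0],[0,42,0]],"yaw":[0,0,0,0,0],"gripper":[255,255,255,255,255]}' 25
python3 -m creep '{"translation":[[0,2,0],[0,4,0],[0,6,0],[0,8,0],[0,8,0]],"yaw":[0,0,0,0,0],"gripper":[255,255,255,255,255]}' 25
```

```text
time_s: 23.23
ee_pos: [0.5084, -0.3177, 0.0186]
eef_rot: [-3.129, 0.024, 1.554]
force: [1.0, -2.0, 1.8]
grip_width: 0.0008
time_s: 23.65
ee_pos: [0.5084, -0.3095, 0.0185]
eef_rot: [-3.129, 0.024, 1.554]
force: [0.5, -0.2, 0.6]
grip_width: 0.0002
```

```bash
python3 -m creep '{"translation":[[0,1,0],[0,2,0],[0,3,0],[0,4,0],[0,4,0]],"yaw":[0,0,0,0,0],"gripper":[255,255,255,255,255]}' 25
python3 -m creep '{"translation":[[0,1,0],[0,2,0],[0,3,0],[0,3,0],[0,3,0]],"yaw":[0,0,0,0,0],"gripper":[255,255,255,255,255]}' 25
```

```text
time_s: 24.07
ee_pos: [0.5084, -0.309, 0.0187]
eef_rot: [-3.131, 0.029, 1.553]
force: [1.4, -24.6, -7.8]
grip_width: 0.0003
time_s: 24.48
ee_pos: [0.5083, -0.3091, 0.0188]
eef_rot: [-3.132, 0.034, 1.552]
force: [0.4, -21.8, -7.1]
grip_width: 0.0006
```

It's at the stop: 22–25 N with no more travel, and the finger front at y≈−0.299 against an expected home of −0.300. I'll back off, rise and check.

```bash
python3 -m creep '{"translation":[[0,-10,0],[0,-30,0],[0,-55,0],[0,-75,5],[0,-80,30]],"yaw":[0,0,0,0,0],"gripper":[255,255,255,255,255]}' 25
python3 -m creep '{"translation":[[0,0,40],[0,0,80],[0,0,120],[0,0,160],[0,0,190]],"yaw":[0,0,0,0,0],"gripper":[255,255,255,255,255]}' 25
python3 -m creep '{"translation":[[-40,0,20],[-80,0,20],[-120,0,20],[-160,0,20],[-190,0,20]],"yaw":[0,0,0,0,0],"gripper":[255,255,255,255,255]}' 25
python3 - <<'E'
from meas import *
for n in("side","top"):
    p,W,c=snap(n,n+"17.png"); x,y,z=np.moveaxis(W,-1,0)
    m=(z>.024)&(z<.042)&(x>.42)&(x<.6)&(y>-.42)&(y<-.27); q=y[m]; print(n,"tray outer y",np.percentile(q,[0,5,20,50]).round(4) if q.size else None)
    m=(z>.135)&(z<.2)&(x>.42)&(x<.59)&(y>-.25)&(y<-.15); C=W[m]; print("white",C.mean(0).round(3))
    for k in("blue","terra"):
        try: held(k,n)
        except Exception as e: print(n,k,e)
cv2.imwrite("pics/f.png",np.hstack([cv2.resize(cv2.imread("pics/side17.png")[120:380,130:390],(400,400)),cv2.resize(cv2.imread("pics/top17.png")[90:290,170:420],(400,400))]))
E
```

```text
time_s: 24.9
ee_pos: [0.5059, -0.3903, 0.0449]
eef_rot: [-3.127, 0.03, 1.55]
force: [-0.0, -0.8, -0.3]
grip_width: 0.0006
time_s: 25.32
ee_pos: [0.5059, -0.3904, 0.2384]
eef_rot: [-3.128, 0.031, 1.55]
force: [0.2, -0.1, -1.0]
grip_width: 0.0005
time_s: 25.73
ee_pos: [0.3132, -0.3899, 0.2584]
eef_rot: [-3.128, 0.03, 1.55]
force: [-0.2, -1.2, -0.4]
grip_width: 0.0007
side tray outer y [-0.3031 -0.3012 -0.2999 -0.2973]
white [ 0.51  -0.21   0.162]
side blue origin in rack mm [ -0.3  10.9 111.5] N [ 0.016  0.998 -0.069] 0.0743 980
side terra origin in rack mm [-1.00e-01  9.57e+01  1.10e+02] N [ 0.016  0.996 -0.085] 0.0744 633
top tray outer y [-0.3001 -0.299  -0.2969 -0.2936]
white [ 0.503 -0.205  0.158]
top blue origin in rack mm [-1.000e-01  8.000e+00  1.113e+02] N [ 0.009  0.991 -0.13 ] 0.0772 209
top terra origin in rack mm [ -0.4  92.3 112.4] N [ 0.008  0.988 -0.153] 0.077 273
```

View pics/f.png

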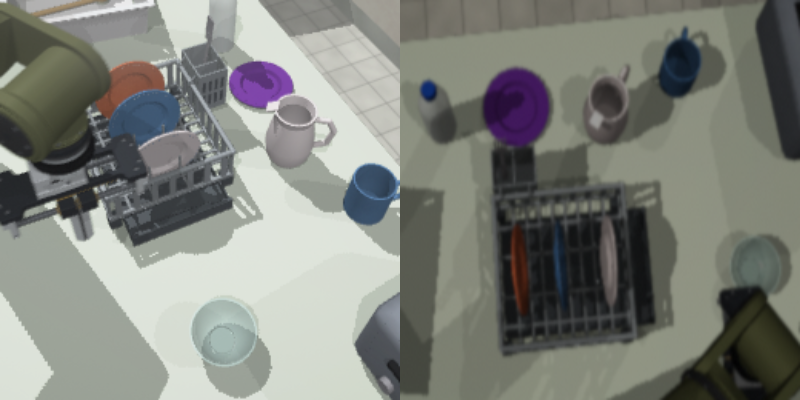

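The tray is home (outer face y≈−0.300). All three plates stand in separate slots: terracotta (520,268), blue (560,265) and white (608,262) in the top view. The arm is clear, and the jug, bottle and glass bowl are in place.

```bash
python3 -c "
from station import ctrl; print(ctrl.hand_in())"
```

```text
the job is handed in; nothing more can be done
None
```

I stood the blue plate in slot y = 0 and the terracotta plate in slot y = +84, pushed the drip tray home, and handed the job in at about 26 s of the 69 s allowed.

**Last checks**
- **Tray:** the outer face is at y ≈ −0.300 m, where home should be. It met the stop with about 22–25 N and moved no further.
- **Plates:** both are down on the rails, with centres about 109–112 mm above the ledge and within 1 mm of mid-slot in x. They lean about 4–9° on the prongs. They are about 84 mm apart, and the white plate is a further 84 mm away.
- **Everything else:** the white plate, jug, bottle and glass bowl look undisturbed, and the arm is clear of everything.

**What disagreed or failed**
- **Fingertip height:** the camera showed the fingertips about 30 mm higher than the reported tool pose implies. My first pinch therefore closed in the air above the blue plate, which did not move. I measured the difference and allowed for it afterwards.
- **Terracotta position:** the side camera puts its y in the rack at about 96 mm and the top camera at 92 mm. Lean geometry suggests about 90 mm. The limit is 98 mm, so this is the tightest margin. By the side-camera figure the blue plate is about 11 mm off mid-slot, against a limit of 12 mm, while the top camera gives 8 mm.

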